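# Weed the worn clip out of the job-card rail

### The job

One of the three spring clips on the job-card rail has gone weak: find it by drawing the clips' cards straight up - a sound clip comes up off the rail with its card, the worn one lets its card slip out. Lay the freed card flat on the notebook and set the worn clip down (do not drop it) standing upright on the floor of the empty lane of the returns box. Leave the two sound clips hanging on the rail, each still holding its card upright, and do not shift the other things on the desk.

Things in the scene. Friction and masses are not known exactly. Their poses are not given: they have to be found in the camera images.
- rail: job-card rail, fixed to the table: an upright flat bar along its y, 6 thick (x), 300 long, top edge at z 75, lower edge at 43, on a foot plate 70 x 300 x 4; end posts at y -147 and +147 rise to z 102. Origin: centre of the underside. The clips hang side by side about 80 apart, centre to centre, some 16 between neighbours
- clip_a: steel spring clip, 64 wide (its y, along the rail), 66 tall, about 0.3 kg. Origin: centre of its underside. Two legs 8.4 apart with flared feet (mouth 19, feet 24 over all in x) straddle the rail bar; the slot is 26 deep, so a hanging clip's origin lies 26 below the bar's top. A block to z 36 carries the card; above it the jaws, z 36 to 65. Stands steadily on its feet on a flat surface
- clip_b: steel spring clip of the same shape as clip_a. The outer face of its fixed back jaw is at x +8; the feet reach x -13 to +13; the thumb lever in front reaches x -20 with a card in the jaws, x -25 without: then the clip is 38 deep over all, its middle at x -6. Centre of mass about z 29, x 0
- clip_c: steel spring clip of the same shape as clip_a. The clips differ in grip alone, and swap places between starts: two are sound and hold the card with about 8 N, nearly three times a clip's weight, so that drawn up by its card the clip comes off the rail with it; one is worn, lets its card go at about 1 N and stays on the rail
- card_a: rigid white card wallet, 8 thick (its x) by 54 wide (its y) by 80 tall (its z), 0.03 kg, with printed grey lines on its -x face. Origin: its centre. Starts upright in clip_a, its bottom 36 (its centre 76) above that clip's origin, its top 52 above the top of the clip's jaws
- card_b: rigid white card wallet, 8 thick (its x) by 54 wide (its y) by 80 tall (its z), 0.03 kg, with printed grey lines on its -x face. Origin: its centre. Starts upright in clip_b, its bottom 36 (its centre 76) above that clip's origin, its top 52 above the top of the clip's jaws
- card_c: rigid white card wallet, 8 thick (its x) by 54 wide (its y) by 80 tall (its z), 0.03 kg, with printed grey lines on its -x face. Origin: its centre. Starts upright in clip_c, its bottom 36 (its centre 76) above that clip's origin, its top 52 above the top of the clip's jaws
- jaw_a: hinged front jaw of clip_a, part of it, 3 thick, 64 wide, up to z 64 of the clip, outer face at about x -9 of the clip. Origin: its pin, at x -8, z 41 of the clip. A spring presses it on the card; with no card it swings in to stop about 4 from the back jaw (jaws then 13 thick in all at z 58). Below the pin its thumb lever, 34 wide, hangs to z 12, reaching x -20 (x -25 with no card); pressing that in opens the jaws
- jaw_b: hinged front jaw of clip_b, part of it, 3 thick, 64 wide, up to z 64 of the clip, outer face at about x -9 of the clip. Origin: its pin, at x -8, z 41 of the clip. A spring presses it on the card; with no card it swings in to stop about 4 from the back jaw (jaws then 13 thick in all at z 58). Below the pin its thumb lever, 34 wide, hangs to z 12, reaching x -20 (x -25 with no card); pressing that in opens the jaws
- jaw_c: hinged front jaw of clip_c, part of it, 3 thick, 64 wide, up to z 64 of the clip, outer face at about x -9 of the clip. Origin: its pin, at x -8, z 41 of the clip. A spring presses it on the card; with no card it swings in to stop about 4 from the back jaw (jaws then 13 thick in all at z 58). Below the pin its thumb lever, 34 wide, hangs to z 12, reaching x -20 (x -25 with no card); pressing that in opens the jaws
- returns_box: grey open box, fixed to the table, 104 (its x) by 156 (its y), walls 70 high, 4 thick, floor 4 thick. A divider as high, along y at x = 0, makes two lanes, each 46 wide (x) and 148 long (y). In the +x lane a worn clip already stands (fixed); the -x lane is empty. Origin: centre of the underside
- free_lane (a point): centre of the floor of the empty lane of returns_box, 4 above the table; axes as returns_box (lane 46 wide in x, 148 long in y)
- notebook: closed brown notebook, fixed to the table, 208 (its x) by 146 (its y), its upper face 10 to 13 above the table, with a wire binding along one edge. Origin: centre of the underside
- torch: bystander: dark ribbed pocket torch, 131 long, 30 thick, lying, its length along its own y. Origin: centre of its underside
- pen_marker: bystander: white marker pen with a coloured cap, 135 long, 17 thick, lying, its length along its own y. Origin: centre of its underside
- usb_stick: bystander: memory stick, 56 x 18 x 8 high, its length along its own x. Origin: centre of its underside
- cell_a: bystander: round cell, 18 in diameter, 66 tall, standing on end. Origin: centre of its underside
- sticky_notes: bystander: block of sticky notes, 50 x 50 x 13 high. Origin: centre of its underside
- mouse: bystander: dark computer mouse, 102 x 59 x 38 high, its length along its own x. Origin: centre of its underside
- eraser: bystander: eraser in a sleeve, 21 x 52 x 12 high, its length along its own y. Origin: centre of its underside

How it is judged:
At the end, for the whole second after the job is handed in: Worn clip upright (within 8 degrees) on the empty lane's floor; its card flat on the notebook (within 7 degrees), its middle over it; both sound clips fully down on the rail bar (within 4 mm), upright, each card within 8 mm of its old place, pressed by the jaw with over 3 N; all at rest ((((x of clip_a in the frame of free_lane between -0.025 and 0.025 m and y of clip_a in the frame of free_lane between -0.06 and 0.06 m and z of clip_a in the frame of free_lane between -0.004 and 0.006 m and angle between clip_a's own z axis and vertical below 0.15 rad and x of card_a in the frame of notebook between -0.104 and 0.104 m and y of card_a in the frame of notebook between -0.075 and 0.075 m and z of card_a in the frame of notebook between 0.008 and 0.024 m and angle between the x axis of card_a and the z axis of notebook, either way round below 0.12 rad) and (z of clip_b in the frame of rail between 0.044 and 0.053 m and x of clip_b in the frame of rail between -0.006 and 0.006 m and y of clip_b in the frame of rail between -0.13 and 0.13 m and angle between clip_b's own z axis and vertical below 0.15 rad and z of card_b in the frame of clip_b between 0.068 and 0.084 m and x of card_b in the frame of clip_b between -0.008 and 0.008 m and contact force between jaw_b and card_b above 3 N) and (z of clip_c in the frame of rail between 0.044 and 0.053 m and x of clip_c in the frame of rail between -0.006 and 0.006 m and y of clip_c in the frame of rail between -0.13 and 0.13 m and angle between clip_c's own z axis and vertical below 0.15 rad and z of card_c in the frame of clip_c between 0.068 and 0.084 m and x of card_c in the frame of clip_c between -0.008 and 0.008 m and contact force between jaw_c and card_c above 3 N)) or ((x of clip_b in the frame of free_lane between -0.025 and 0.025 m and y of clip_b in the frame of free_lane between -0.06 and 0.06 m and z of clip_b in the frame of free_lane between -0.004 and 0.006 m and angle between clip_b's own z axis and vertical below 0.15 rad and x of card_b in the frame of notebook between -0.104 and 0.104 m and y of card_b in the frame of notebook between -0.075 and 0.075 m and z of card_b in the frame of notebook between 0.008 and 0.024 m and angle between the x axis of card_b and the z axis of notebook, either way round below 0.12 rad) and (z of clip_a in the frame of rail between 0.044 and 0.053 m and x of clip_a in the frame of rail between -0.006 and 0.006 m and y of clip_a in the frame of rail between -0.13 and 0.13 m and angle between clip_a's own z axis and vertical below 0.15 rad and z of card_a in the frame of clip_a between 0.068 and 0.084 m and x of card_a in the frame of clip_a between -0.008 and 0.008 m and contact force between jaw_a and card_a above 3 N) and (z of clip_c in the frame of rail between 0.044 and 0.053 m and x of clip_c in the frame of rail between -0.006 and 0.006 m and y of clip_c in the frame of rail between -0.13 and 0.13 m and angle between clip_c's own z axis and vertical below 0.15 rad and z of card_c in the frame of clip_c between 0.068 and 0.084 m and x of card_c in the frame of clip_c between -0.008 and 0.008 m and contact force between jaw_c and card_c above 3 N)) or ((x of clip_c in the frame of free_lane between -0.025 and 0.025 m and y of clip_c in the frame of free_lane between -0.06 and 0.06 m and z of clip_c in the frame of free_lane between -0.004 and 0.006 m and angle between clip_c's own z axis and vertical below 0.15 rad and x of card_c in the frame of notebook between -0.104 and 0.104 m and y of card_c in the frame of notebook between -0.075 and 0.075 m and z of card_c in the frame of notebook between 0.008 and 0.024 m and angle between the x axis of card_c and the z axis of notebook, either way round below 0.12 rad) and (z of clip_a in the frame of rail between 0.044 and 0.053 m and x of clip_a in the frame of rail between -0.006 and 0.006 m and y of clip_a in the frame of rail between -0.13 and 0.13 m and angle between clip_a's own z axis and vertical below 0.15 rad and z of card_a in the frame of clip_a between 0.068 and 0.084 m and x of card_a in the frame of clip_a between -0.008 and 0.008 m and contact force between jaw_a and card_a above 3 N) and (z of clip_b in the frame of rail between 0.044 and 0.053 m and x of clip_b in the frame of rail between -0.006 and 0.006 m and y of clip_b in the frame of rail between -0.13 and 0.13 m and angle between clip_b's own z axis and vertical below 0.15 rad and z of card_b in the frame of clip_b between 0.068 and 0.084 m and x of card_b in the frame of clip_b between -0.008 and 0.008 m and contact force between jaw_b and card_b above 3 N))) and linear speed of each of clip_a, clip_b, clip_c, card_a, card_b, card_c below 0.02 m/s); the robot touches nothing.
It fails at once if the card of a sound clip too is pulled out of it, so that two cards are out ((distance between card_a and clip_a above 0.1 m and distance between card_b and clip_b above 0.1 m) or (distance between card_a and clip_a above 0.1 m and distance between card_c and clip_c above 0.1 m) or (distance between card_b and clip_b above 0.1 m and distance between card_c and clip_c above 0.1 m)).
It fails at once if a clip is dropped: it falls faster than 0.4 m/s with no finger on it or on its card ((linear speed of clip_a above 0.4 m/s and contact force between the fingers and clip_a below 0.05 N and contact force between the fingers and card_a below 0.05 N) or (linear speed of clip_b above 0.4 m/s and contact force between the fingers and clip_b below 0.05 N and contact force between the fingers and card_b below 0.05 N) or (linear speed of clip_c above 0.4 m/s and contact force between the fingers and clip_c below 0.05 N and contact force between the fingers and card_c below 0.05 N)).
It fails at once if a bystander is moved more than 25 mm (distance of any of torch, pen_marker, usb_stick, cell_a, sticky_notes, mouse, eraser from where it was at the start of the episode above 0.025 m).
It also fails if it takes over 72 s, if anything falls off the work surface, if the arm or the gripper's body presses on something with over 40 N, if the wrist force passes 120 N, or if a joint passes its speed limit or range.

### The arm

A 6-joint arm with a two-finger parallel gripper is mounted at the origin on a cart in front of the work surface, level with it; the furniture and walls round the work are solid. World frame = base frame: x ahead of the robot, y to its left, z up, the work surface at z = 0. Lengths are in m, angles in rad, forces in N, time in s.
With the tool pointing down it reaches from about 0.275 to 0.725 m from the base axis. Payload 15.9 kg.
Tool frame: the origin (TCP) lies at the centre of the arm's flange, where the gripper is bolted on; the fingertips stand 173 mm ahead of it and the grasp point (between the pads) lies 155 mm ahead of it; z points along the fingers, y is the line along which they close (so a half turn about z gives the same grasp; the last joint's range is limited). The gripper opens to 85 mm and grips with 20 to 120 N. Pads are 22 mm wide; open, the fingers measure 114 mm over their backs; the gripper's body (76 mm by 85 mm) begins 54 mm behind the grasp point. The pads swing forward as they close: fully open they stand 13 mm farther back than shut.
Start: joints at [1.143, 0.213, -0.034, 1.323, 0, 1.571], TCP at [0.207, 0.455, 0.405] pointing down, gripper open.
Joint ranges: [-2.98, 2.98], [-0.74, 1.72], [-1.14, 1.35], [-2.1, 2.04], [-1.57, 1.44], [-3.14, 3.14]. Speed limits (rad/s): [1.89, 1.89, 2.39, 2.57, 3.14, 3.14].

### API

Orientations are given as a unit quaternion [w, x, y, z].
In Python, from cell import ctrl gives the robot as it stands. The module is installed in compiled form; this text tells all that it offers.
- The arm moves only by the tool send_rows, never from a script. Its argument "plan" is a list of rows, each a list of 7 numbers: the turn, a rotation vector about the tool's x, y, z in degrees, then the shift along the tool's x, y, z in mm, then the opening, from -1 (shut) to 1 (fully open). A call has 1 to 12 rows; each row shifts and turns the commanded pose from where the row before left it, along the tool's axes as they then stand; what a row does not reach is not made up. A row lasts 1/12 s, in which the tool goes at most 41.7 mm and 7.16 degrees, less where a joint would pass 70% of its speed; a pose out of reach is approached as far as the arm can. A call is refused whole if a number of a shift passes 41.7 or a number of a turn 7.16, either way. A call with a gripper value outside its range is refused whole. The fingers move at their own pace and stop on an object; "squeeze" is the grip in N (left out, the last holds). Time passes only in rows, so rows that do not move let the fingers close. It gives the time, the measured TCP pose, the force, the opening and the grip force at its end, in the units of the state.
- ctrl.get_state(): the state, without advancing time (a new reading comes with each control period).
- ctrl.snapshot(name): name is "scene" or "top" or "wrist"; returns the picture (384x512x3 uint8, red, green, blue); there is no depth.
- ctrl.camera_params(name): a dict with "fx", "fy", "cx", "cy" (pixels), "eye" and "attitude" of the camera in the world; the wrist camera has in their place "hand_eye" (4x4, takes a point from camera to tool coordinates, whose origin is the TCP and whose axes are the flange's). Camera axes: x right, y up, looking along -z (the intrinsics and any distortion apply to the point x, -y, -z); pixel columns grow to the right and rows downward; lengths in m; the calibration is good to about 2 mm. A picture is of the moment at which its call begins: read the wrist's pose just before it. camera_params takes no time and is no camera call.
- ctrl.finish_job(): hands the job in; it is judged then, once.
The state is a dict: "time": time; "joint_positions": joint angles; "joint_vel": joint speeds; "effort": joint torques, N m; "tcp_pos": TCP position; "orientation": TCP orientation; "wrist_force": force on the tool from outside, world axes, zero at the start; "wrist_torque": the same for the moment, N m; "finger_gap": opening from 0.0 (shut) to 1.0 (fully open); "gripper_force": force on a finger pad.
Only numpy, scipy, OpenCV 4.12 (cv2) and the standard library are available. Lean on these libraries where they do the work, as an engineer would, in place of code of your own. Each camera call takes 0.05 s, during which the arm holds its last target. There are 200 camera calls.

## Working session

There is one attempt and no reset: what is moved stays moved. The work goes in short steps, Python scripts to look and compute and a tool call to move; the robot and the scene stay as the last step left them, time stands still between calls to the robot, and variables do not carry over. Pictures are saved under pics/ and viewed, at most 10 in all, crops included, and the job is handed in when it is done.

Besides the shell and the picture viewer there is one more tool, called after "Emit:" in YAML: its name, and indented under it one key for each argument. send_rows: Moves the arm, as the interface text tells. Its arguments: {"type":"object","properties":{"plan":{"type":"array"},"squeeze":{"type":"number"}},"required":["plan"]}

```bash
mkdir -p pics; python3 - <<'E'
from cell import ctrl
import cv2
for n in("top","scene"):
    cv2.imwrite(f"pics/{n}0.png",cv2.resize(ctrl.snapshot(n)[:,:,::-1],(800,600),interpolation=cv2.INTER_CUBIC))
    print(ctrl.camera_params(n))
print(ctrl.camera_params("wrist"));print(ctrl.get_state())
E
```

```text
{'fx': 384.39731632343415, 'fy': 384.39731632343415, 'cx': 247.8448686091992, 'cy': 190.88573069543625, 'eye': array([ 0.31924867, -0.0056306 ,  1.22332439]), 'attitude': array([ 0.74793867,  0.07704687, -0.06702169, -0.65586555])}
{'fx': 395.548951271, 'fy': 395.548951271, 'cx': 256.00154658646875, 'cy': 189.04958843921133, 'eye': array([-0.01662868, -0.39960972,  0.8496112 ]), 'attitude': array([ 0.81365932,  0.33092844, -0.17074614, -0.44641979])}
{'fx': 280.4821015122556, 'fy': 280.4821015122556, 'cx': 257.90897282316905, 'cy': 190.2907533346173, 'hand_eye': array([[-8.59084984e-04,  9.51847943e-01,  3.06569334e-01,
         7.81875279e-02],
       [ 9.99999616e-01,  7.64805148e-04,  4.27656760e-04,
        -2.39224298e-04],
       [ 1.72598403e-04,  3.06569583e-01, -9.51848234e-01,
         3.05645852e-02],
       [ 0.00000000e+00,  0.00000000e+00,  0.00000000e+00,
         1.00000000e+00]])}
{'time': 0.1, 'joint_positions': array([ 1.14302536e+00,  2.13304779e-01, -3.49787439e-02,  1.32351440e+00,
        1.93560659e-05,  1.57079548e+00]), 'joint_vel': array([-0.00271416, -0.00066974,  0.00451288,  0.00038087,  0.00222397,
       -0.00096284]), 'effort': array([-1.03116530e-03, -6.87250757e+01,  4.87805092e+01,  1.22544315e-02,
       -2.09364293e-05, -4.47103696e-05]), 'tcp_pos': array([0.20736349, 0.45482505, 0.40427364]), 'orientation': array([-1.15756552e-04,  2.12258005e-01,  9.77213533e-01, -4.87333418e-04]), 'wrist_force': array([-0.46475492, -0.32786353, -0.09388475]), 'wrist_torque': array([-0.01843845, -0.02395913, -0.03157164]), 'gripper_force': 0.0, 'finger_gap': 1.0038786117013556}
```

View pics/top0.png

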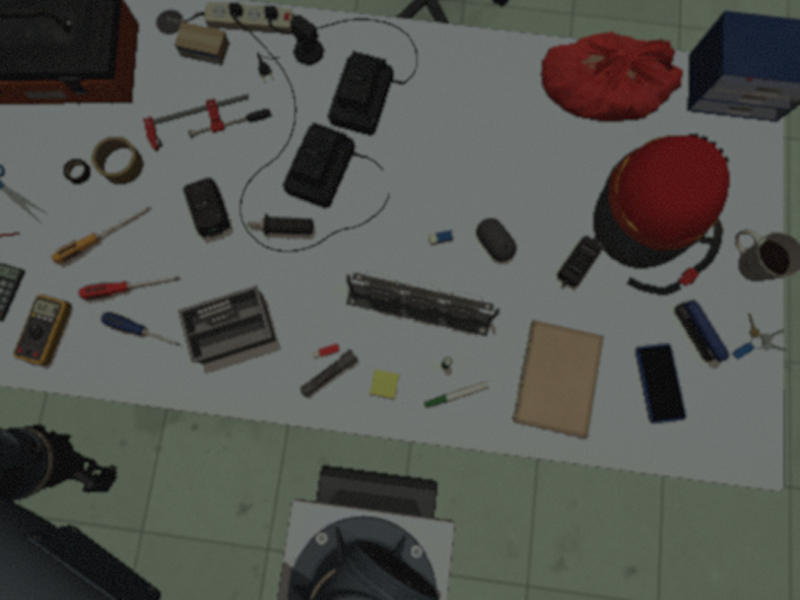

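View pics/scene0.png

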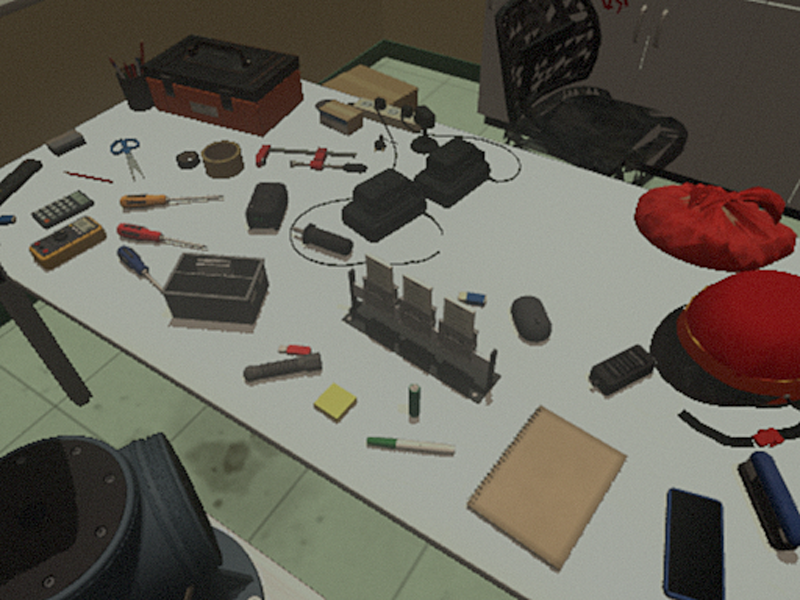

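```bash
cat > h.py <<'E'
import numpy as np, cv2
from cell import ctrl
from scipy.spatial.transform import Rotation as R
def q2R(q): return R.from_quat(np.r_[q[1:],q[0]]).as_matrix()
def cam(n,st=None):
    p=ctrl.camera_params(n)
    if n=="wrist":
        st=st or ctrl.get_state(); H=p["hand_eye"]; Rt=q2R(st["orientation"])
        Rc=Rt@H[:3,:3]; e=Rt@H[:3,3]+st["tcp_pos"]
    else: Rc,e=q2R(p["attitude"]),np.array(p["eye"])
    return dict(Rc=Rc,e=e,f=p["fx"],cx=p["cx"],cy=p["cy"])
def un(c,uv,z):
    d=c["Rc"]@np.array([(uv[0]-c["cx"])/c["f"],-(uv[1]-c["cy"])/c["f"],-1])
    return c["e"]+d*(z-c["e"][2])/d[2]
def pr(c,X):
    v=(np.atleast_2d(X)-c["e"])@c["Rc"]
    return np.c_[c["cx"]+c["f"]*v[:,0]/-v[:,2], c["cy"]-c["f"]*v[:,1]/-v[:,2]]
E
python3 - <<'E'
from h import *
np.set_printoptions(precision=4,suppress=True)
t=cam("top");s=cam("scene");k=1.5625
P=lambda c,u,v,z:print(un(c,(u/k,v/k),z))
print("posts top z.102");P(t,351,278,.102);P(t,493,314,.102);P(s,352,271,.102);P(s,494,352,.102)
print("box");[P(t,*a,.07) for a in((180,309),(262,288),(275,340),(194,365))]
print("notebook");[P(t,*a,.011) for a in((532,321),(602,335),(586,437),(514,421))];[P(s,*a,.011) for a in((541,407),(626,458),(558,567),(469,505))]
print("others");[P(t,*a,.01) for a in((355,354),(303,391),(384,384),(427,403),(488,383),(447,364),(327,350),(440,237),(496,240))]
S=ctrl.snapshot("scene")[:,:,::-1]
cv2.imwrite("pics/c1.png",cv2.resize(S[155:265,210:330],(800,600*800//655*0+733 if 0 else 600),interpolation=cv2.INTER_CUBIC))
E
```

```text
posts top z.102
[0.5801 0.0999 0.102 ]
[ 0.5458 -0.1771  0.102 ]
[0.5816 0.1028 0.102 ]
[ 0.5519 -0.1879  0.102 ]
box
[0.4823 0.4254 0.07  ]
[0.5446 0.2737 0.07  ]
[0.4463 0.231  0.07  ]
[0.3784 0.3769 0.07  ]
notebook
[ 0.5601 -0.2715  0.011 ]
[ 0.5499 -0.415   0.011 ]
[ 0.3433 -0.3957  0.011 ]
[ 0.3555 -0.2526  0.011 ]
[ 0.561 -0.276  0.011]
[ 0.5454 -0.4194  0.011 ]
[ 0.3434 -0.3968  0.011 ]
[ 0.3558 -0.2574  0.011 ]
others
[0.4459 0.0779 0.01  ]
[0.359  0.1705 0.01  ]
[0.3939 0.0118 0.01  ]
[ 0.3679 -0.078   0.01  ]
[ 0.4231 -0.1946  0.01  ]
[ 0.4502 -0.1089  0.01  ]
[0.4466 0.1353 0.01  ]
[ 0.714  -0.0647  0.01  ]
[ 0.7228 -0.1823  0.01  ]
```

View pics/c1.png

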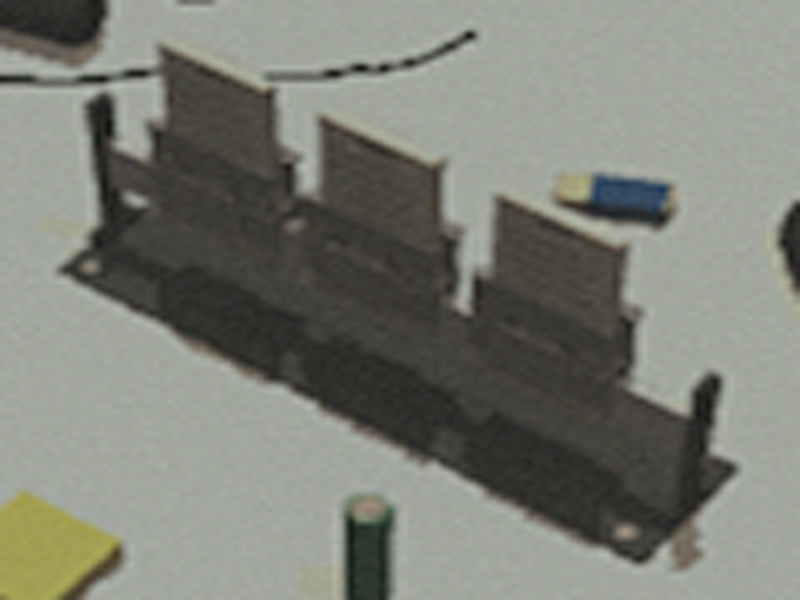

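Emit:
send_rows:
  plan:
    - [0,0,0,-35.7,-20,0,1]
    - [0,0,0,-35.7,-20,0,1]
    - [0,0,0,-35.7,-20,0,1]
    - [0,0,0,-35.7,-20,0,1]
    - [0,0,0,-35.7,-20,0,1]
    - [0,0,0,-35.7,-20,0,1]
    - [0,0,0,-35.7,-20,0,1]
    - [0,0,0,-35.7,-20,0,1]
    - [0,0,0,-35.7,-20,0,1]
    - [0,0,0,-35.7,-20,0,1]
    - [0,0,0,-35.7,-20,0,1]
    - [0,0,0,-35.7,-20,0,1]

```text
time: 1.15
tcp_pos: [0.4984, 0.0567, 0.4046]
orientation: [-0.0, 0.212, 0.977, 0.0]
wrist_force: [0.2, 1.2, 0.4]
finger_gap: 0.999
gripper_force: 0.0
```

Emit:
send_rows:
  plan:
    - [0,0,0,-35.7,-20,0,1]
    - [0,0,0,-35.7,-20,0,1]
    - [0,0,0,-35.7,-20,0,1]
    - [0,0,7,0,0,0,1]
    - [0,0,7,0,0,0,1]
    - [0,0,7,0,0,0,1]
    - [0,0,7,0,0,0,1]
    - [0,0,7,0,0,0,1]
    - [0,0,7,0,0,0,1]
    - [0,0,7,0,0,0,1]
    - [0,0,7,0,0,0,1]
    - [0,0,7,0,0,0,1]

```text
time: 2.15
tcp_pos: [0.5702, -0.0402, 0.4044]
orientation: [-0.0, 0.694, 0.72, -0.0]
wrist_force: [-0.4, -0.2, 0.2]
finger_gap: 1.003
gripper_force: 0.0
```

Emit:
send_rows:
  plan:
    - [0,0,7,0,0,0,1]
    - [0,0,2,0,0,0,1]
    - [0,0,0,0,0,0,1]

```text
time: 2.4
tcp_pos: [0.5702, -0.0402, 0.4044]
orientation: [-0.0, 0.747, 0.665, -0.0]
wrist_force: [0.2, 0.2, -0.3]
finger_gap: 1.002
gripper_force: 0.0
```

```bash
python3 - <<'E'
from h import *
st=ctrl.get_state();print(st["tcp_pos"],st["orientation"],st["wrist_force"],st["time"])
cv2.imwrite("pics/w1.png",cv2.resize(ctrl.snapshot("wrist")[:,:,::-1],(800,600),interpolation=cv2.INTER_CUBIC))
E
```

```text
[ 0.57017359 -0.04020254  0.40444629] [-1.82824763e-04  7.46749338e-01  6.65105522e-01 -1.92031028e-04] [ 0.17484357  0.19332072 -0.29643296] 2.4
```

View pics/w1.png

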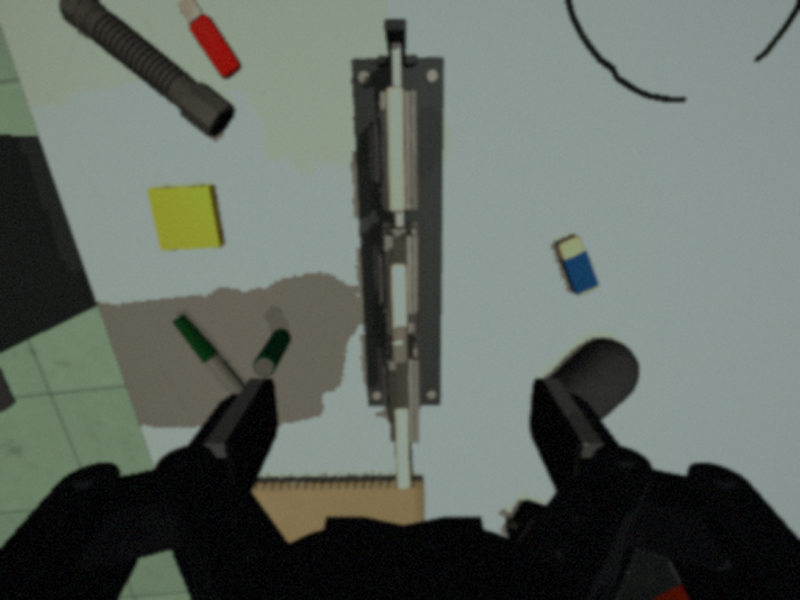

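```bash
python3 - <<'E'
from h import *
np.set_printoptions(precision=4,suppress=True)
k=1.5625;c=cam("wrist")
for a in((352,59),(443,58),(440,404),(369,404)):print(un(c,(a[0]/k,a[1]/k),.004))
print("post");print(un(c,(396/k,22/k),.102))
for a in((397,87),(397,211),(400,263),(400,330),(400,385),(403,408),(403,487)):print(un(c,(a[0]/k,a[1]/k),.165))
I=ctrl.snapshot("wrist")[:,:,::-1]
cv2.imwrite("pics/w2.png",cv2.resize(I[10:330,220:300],(200,800))[:600] if 0 else np.hstack([cv2.resize(I[a:a+110,205:305],(400,440),interpolation=cv2.INTER_CUBIC) for a in(45,220)]))
E
```

```text
[0.5488 0.1112 0.004 ]
[0.6171 0.1041 0.004 ]
[ 0.5888 -0.192   0.004 ]
[ 0.5209 -0.1843  0.004 ]
post
[0.5831 0.1067 0.102 ]
[0.5797 0.0661 0.165 ]
[0.5735 0.0133 0.165 ]
[ 0.572  -0.0118  0.165 ]
[ 0.5679 -0.0467  0.165 ]
[ 0.5643 -0.0782  0.165 ]
[ 0.5643 -0.0924  0.165 ]
[ 0.5583 -0.1446  0.165 ]
```

View pics/w2.png

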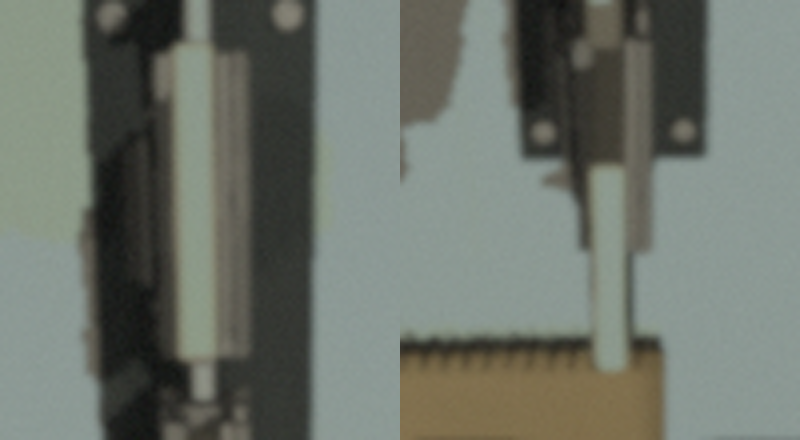

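Emit:
send_rows:
  plan:
    - [0,0,-1.2,0,-1.3,20,0]
    - [0,0,0,0,0,20,0]
    - [0,0,0,0,0,20,0]
    - [0,0,0,0,0,20,0]
    - [0,0,0,0,0,16,0]
    - [0,0,0,0,0,8,0]
    - [0,0,0,0,0,0,-1]
    - [0,0,0,0,0,0,-1]
    - [0,0,0,0,0,0,-1]
    - [0,0,0,0,0,0,-1]
  squeeze: 30

```text
time: 3.33
tcp_pos: [0.5692, -0.0401, 0.3018]
orientation: [0.001, 0.739, 0.674, 0.001]
wrist_force: [-0.2, 0.5, 1.0]
finger_gap: 0.089
gripper_force: 33.9
```

Emit:
send_rows:
  plan:
    - [0,0,0,0,0,0,-1]
    - [0,0,0,0,0,0,-1]
    - [0,0,0,0,0,0,-1]
    - [0,0,0,0,0,0,-1]

```text
time: 3.67
tcp_pos: [0.5692, -0.0401, 0.3018]
orientation: [0.001, 0.739, 0.674, 0.001]
wrist_force: [-1.3, -0.2, 6.7]
finger_gap: 0.088
gripper_force: 34.8
```

Emit:
send_rows:
  plan:
    - [0,0,0,0,0,-2,-1]
    - [0,0,0,0,0,-2,-1]
    - [0,0,0,0,0,-2,-1]
    - [0,0,0,0,0,-2,-1]
    - [0,0,0,0,0,-2,-1]
    - [0,0,0,0,0,-2,-1]
    - [0,0,0,0,0,-2,-1]
    - [0,0,0,0,0,0,-1]
    - [0,0,0,0,0,0,-1]

```text
time: 4.42
tcp_pos: [0.569, -0.04, 0.3149]
orientation: [0.0, 0.739, 0.674, 0.0]
wrist_force: [-0.3, -0.4, 0.8]
finger_gap: 0.088
gripper_force: 33.9
```

```bash
python3 - <<'E'
from h import *
print(ctrl.get_state()["wrist_force"])
print(pr(cam("scene"),[[.5689,-.04,.165],[.5689,-.04,.114]]))
S=ctrl.snapshot("scene")[:,:,::-1]
cv2.imwrite("pics/s2.png",cv2.resize(S[130:265,200:340],(620,598),interpolation=cv2.INTER_CUBIC))
E
```

```text
[-0.30444622 -0.38724696  0.82657609]
[[267.50018438 179.39443892]
 [267.43200885 193.60216052]]
```

View pics/s2.png

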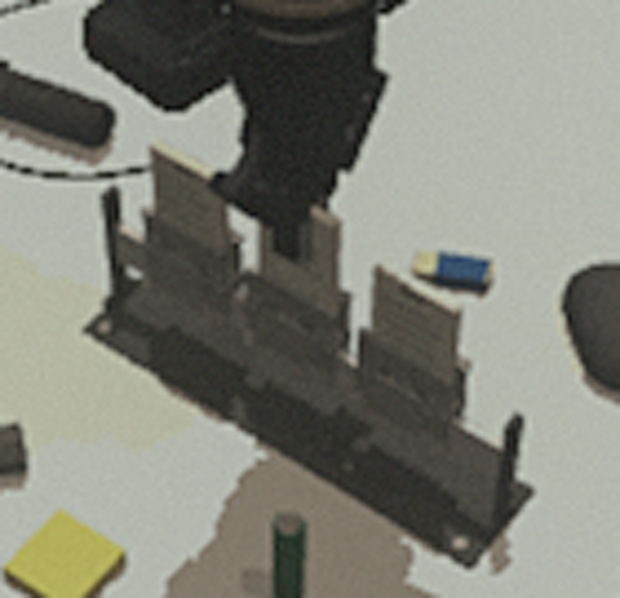

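Emit:
send_rows:
  plan:
    - [0,0,0,0,0,-4,-1]
    - [0,0,0,0,0,-4,-1]
    - [0,0,0,0,0,-4,-1]
    - [0,0,0,0,0,-4,-1]
    - [0,0,0,0,0,-6,-1]
    - [0,0,0,0,0,-6,-1]
    - [0,0,0,0,0,-8,-1]
    - [0,0,0,0,0,-8,-1]
    - [0,0,0,0,0,0,-1]
    - [0,0,0,0,0,0,-1]

```text
time: 5.3
tcp_pos: [0.5691, -0.0401, 0.3593]
orientation: [0.0, 0.739, 0.674, 0.0]
wrist_force: [-0.7, -0.5, -0.1]
finger_gap: 0.086
gripper_force: 33.8
```

```bash
python3 - <<'E'
from h import *
S=ctrl.snapshot("scene")[:,:,::-1]; T=ctrl.snapshot("top")[:,:,::-1]
f=lambda I:cv2.resize(I,(400,400),interpolation=cv2.INTER_CUBIC)
cv2.imwrite("pics/s3.png",np.hstack([f(S[120:260,200:340]),f(T[170:250,105:185])]))
E
```

```text
(no output)
```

View pics/s3.png

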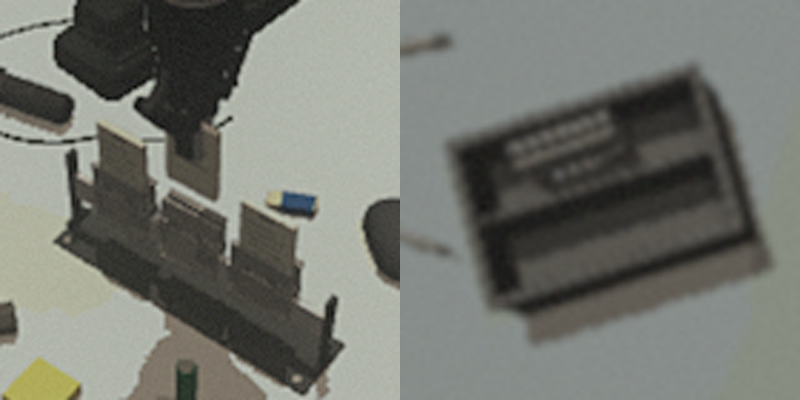

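Emit:
send_rows:
  plan:
    - [0,0,0,0,0,-30,-1]
    - [0,0,0,0,0,-30,-1]
    - [0,0,0,-33.8,-24,0,-1]
    - [0,0,0,-33.8,-24,0,-1]
    - [0,0,0,-33.8,-24,0,-1]
    - [0,0,0,-33.8,-24,0,-1]
    - [0,0,0,-33.8,-24,0,-1]
    - [0,0,0,-33.8,-24,0,-1]
    - [0,0,0,-33.8,-24,0,-1]
    - [0,0,0,-33.8,-24,0,-1]
    - [0,0,0,-33.8,-24,0,-1]
    - [0,0,0,0,0,0,-1]

```text
time: 6.4
tcp_pos: [0.3215, -0.3269, 0.4184]
orientation: [-0.0, 0.741, 0.671, -0.001]
wrist_force: [1.3, 1.3, -1.0]
finger_gap: 0.088
gripper_force: 33.7
```

Emit:
send_rows:
  plan:
    - [-7.14,0,0,0,0,0,-1]
    - [-7.14,0,0,0,0,0,-1]
    - [-7.14,0,0,0,0,0,-1]
    - [-7.14,0,0,0,0,0,-1]
    - [-7.14,0,0,0,0,0,-1]
    - [-7.14,0,0,0,0,0,-1]
    - [-7.14,0,0,0,0,0,-1]
    - [0,0,0,0,0,0,-1]
    - [0,0,0,0,0,0,-1]

```text
time: 7.15
tcp_pos: [0.3249, -0.3225, 0.4178]
orientation: [0.31, 0.671, 0.611, 0.283]
wrist_force: [-0.0, -0.0, -0.9]
finger_gap: 0.091
gripper_force: 33.8
```

```bash
cat >> h.py <<'E'
def goal(p):
    st=ctrl.get_state(); Rt=q2R(st["orientation"])
    print("tcp",st["tcp_pos"].round(4),"shift mm",(Rt.T@(np.array(p)-st["tcp_pos"])*1e3).round(1)); print(Rt.round(3))
E
python3 -c "
from h import *
goal([.3265,-.323,.175])
print(ctrl.get_state()['joint_positions'].round(2))"
```

```text
tcp [ 0.3249 -0.3225  0.4178] shift mm [  -0.7 -184.   158.4]
[[ 0.094  0.644  0.759]
 [ 0.996 -0.062 -0.071]
 [ 0.001  0.762 -0.647]]
[-0.96 -0.19 -0.61  0.5   0.62  0.92]
```

Emit:
send_rows:
  plan:
    - [0,0,0,0,-26.3,22.6,-1]
    - [0,0,0,0,-26.3,22.6,-1]
    - [0,0,0,0,-26.3,22.6,-1]
    - [0,0,0,0,-26.3,22.6,-1]
    - [0,0,0,0,-26.3,22.6,-1]
    - [0,0,0,0,-26.3,22.6,-1]
    - [0,0,0,0,-26.3,22.6,-1]
    - [0,0,0,0,-3.8,3.2,-1]
    - [0,0,0,0,-3.8,3.2,-1]
    - [0,0,0,0,-1.5,1.3,-1]
    - [0,0,0,0,0,0,-1]

```text
time: 8.07
tcp_pos: [0.329, -0.3241, 0.1653]
orientation: [0.312, 0.67, 0.611, 0.284]
wrist_force: [0.3, -0.7, -0.1]
finger_gap: 0.092
gripper_force: 33.7
```

Emit:
send_rows:
  plan:
    - [0,0,0,0,-1.5,1.3,-1]
    - [0,0,0,0,-1.5,1.3,-1]
    - [0,0,0,0,0,0,-1]

```text
time: 8.32
tcp_pos: [0.3285, -0.3235, 0.1608]
orientation: [0.313, 0.67, 0.611, 0.284]
wrist_force: [-0.0, 1.3, -0.3]
finger_gap: 0.086
gripper_force: 33.7
```

Emit:
send_rows:
  plan:
    - [0,0,0,0,-2.3,2,-1]
    - [0,0,0,0,0,0,-0.5]
    - [0,0,0,0,0,0,-0.5]
    - [0,0,0,0,0,0,-0.5]
    - [0,0,0,0,0,0,-0.5]
    - [0,0,0,0,0,-10,-0.5]
    - [0,0,0,0,0,-15,-0.5]
    - [0,0,0,0,0,-15,-0.5]
    - [0,0,0,0,0,-20,-0.5]
    - [0,0,0,0,0,-20,-0.5]
    - [0,0,0,0,0,-20,-0.5]
    - [0,0,0,0,0,-20,-0.5]

```text
time: 9.32
tcp_pos: [0.2362, -0.3143, 0.235]
orientation: [0.312, 0.67, 0.611, 0.284]
wrist_force: [-0.3, 0.6, -1.2]
finger_gap: 0.25
gripper_force: 0.0
```

```bash
python3 - <<'E'
from h import *
goal([.5689,-.040,.36])
S=ctrl.snapshot("scene")[:,:,::-1]
cv2.imwrite("pics/s4.png",cv2.resize(S[140:380,180:500],(800,600),interpolation=cv2.INTER_CUBIC))
E
```

```text
tcp [ 0.2362 -0.3143  0.235 ] shift mm [303.9 292.6 153.6]
[[ 0.092  0.641  0.762]
 [ 0.996 -0.059 -0.071]
 [-0.     0.765 -0.644]]
```

View pics/s4.png

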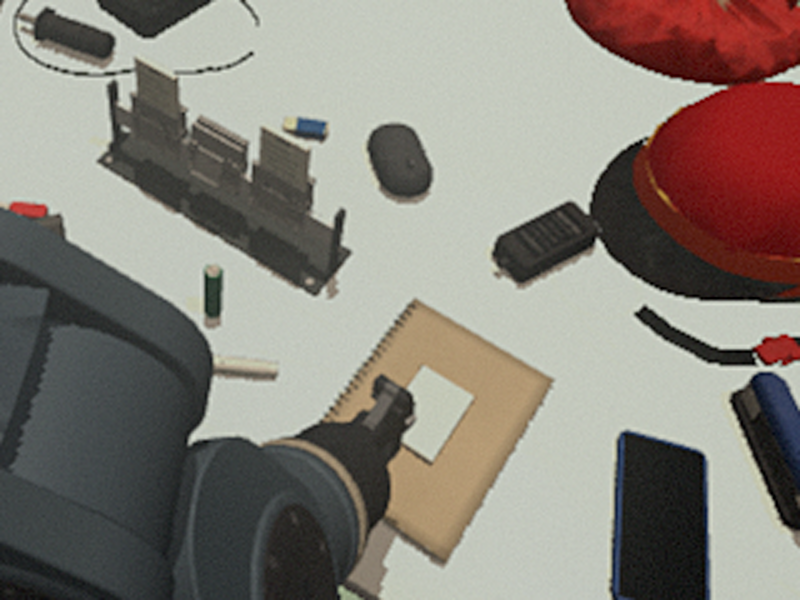

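Emit:
send_rows:
  plan:
    - [0,0,0,0,28.7,-24.1,-0.5]
    - [0,0,0,0,28.7,-24.1,-0.5]
    - [0,0,0,0,28.7,-24.1,-0.5]
    - [0,0,0,0,28.7,-24.1,-0.5]
    - [7.14,0,0,0,0,0,-0.5]
    - [7.14,0,0,0,0,0,-0.5]
    - [7.14,0,0,0,0,0,-0.5]
    - [7.14,0,0,0,0,0,-0.5]
    - [7.14,0,0,0,0,0,-0.5]
    - [7.14,0,0,0,0,0,-0.5]
    - [7.14,0,0,0,0,0,-0.5]
    - [0,0,0,0,0,0,-0.5]

```text
time: 10.37
tcp_pos: [0.238, -0.315, 0.3837]
orientation: [-0.003, 0.739, 0.674, -0.002]
wrist_force: [0.1, 0.3, -1.1]
finger_gap: 0.249
gripper_force: 0.0
```

```bash
python3 -c "
from h import *
goal([.5705,-.0405,.36])"
```

```text
tcp [ 0.238  -0.315   0.3837] shift mm [303.6 306.3  21.5]
[[ 0.091  0.996 -0.008]
 [ 0.996 -0.091  0.002]
 [ 0.001 -0.008 -1.   ]]
```

Emit:
send_rows:
  plan:
    - [-0.45,0,0,27.6,27.8,0,0]
    - [0,0,0,27.6,27.8,2,0]
    - [0,0,0,27.6,27.8,2,0]
    - [0,0,0,27.6,27.8,2,0]
    - [0,0,0,27.6,27.8,2,0]
    - [0,0,0,27.6,27.8,2,0]
    - [0,0,0,27.6,27.8,2,0]
    - [0,0,0,27.6,27.8,2,0]
    - [0,0,0,27.6,27.8,2,0]
    - [0,0,0,27.6,27.8,2,0]
    - [0,0,0,27.6,27.8,3,0]
    - [0,0,0,0,0,0,0]

```text
time: 11.37
tcp_pos: [0.5734, -0.037, 0.3635]
orientation: [0.002, 0.738, 0.675, 0.005]
wrist_force: [1.3, 0.3, 0.4]
finger_gap: 0.501
gripper_force: 0.0
```

```bash
python3 -c "
from h import *
goal([.5705,-.0405,.264])"
```

```text
tcp [ 0.5734 -0.037   0.3635] shift mm [-4.2 -3.6 99.5]
[[ 0.089  0.996  0.01 ]
 [ 0.996 -0.089  0.004]
 [ 0.005  0.01  -1.   ]]
```

Emit:
send_rows:
  plan:
    - [0,0,0,0,0,10,0]
    - [0,0,0,0,0,0,0]
    - [0,0,0,0,0,0,0]

```text
time: 11.62
tcp_pos: [0.569, -0.0415, 0.3546]
orientation: [0.002, 0.739, 0.673, 0.003]
wrist_force: [0.4, 0.0, -0.4]
finger_gap: 0.503
gripper_force: 0.0
```

```bash
python3 -c "
from h import *
goal([.5705,-.0405,.264])"
```

```text
tcp [ 0.569  -0.0415  0.3546] shift mm [ 1.1  0.8 90.6]
[[ 0.094  0.996  0.007]
 [ 0.996 -0.094  0.001]
 [ 0.001  0.007 -1.   ]]
```

Emit:
send_rows:
  plan:
    - [0.4,0,0,1.1,0.8,18,0]
    - [0,0,0,0,0,18,0]
    - [0,0,0,0,0,18,0]
    - [0,0,0,0,0,18,0]
    - [0,0,0,0,0,12,0]
    - [0,0,0,0,0,6,0]
    - [0,0,0,0,0,0,0]
    - [0,0,0,0,0,0,-1]
    - [0,0,0,0,0,0,-1]
    - [0,0,0,0,0,0,-1]
    - [0,0,0,0,0,0,-1]
    - [0,0,0,0,0,0,-1]
  squeeze: 30

```text
time: 12.62
tcp_pos: [0.5698, -0.0399, 0.2671]
orientation: [-0.0, 0.739, 0.673, -0.0]
wrist_force: [-18.8, -0.2, 25.3]
finger_gap: 0.256
gripper_force: 30.3
```

Emit:
send_rows:
  plan:
    - [0,0,0,0,0,0,-1]
    - [0,0,0,0,0,-2,-1]
    - [0,0,0,0,0,-2,-1]
    - [0,0,0,0,0,-3,-1]
    - [0,0,0,0,0,-3,-1]
    - [0,0,0,0,0,0,-1]

```text
time: 13.12
tcp_pos: [0.57, -0.0398, 0.2757]
orientation: [-0.001, 0.739, 0.673, -0.001]
wrist_force: [-8.3, 1.6, 0.5]
finger_gap: 0.168
gripper_force: 34.2
```

Emit:
send_rows:
  plan:
    - [0,0,0,0,-1,-2,-1]
    - [0,0,0,0,-0.5,-2,-1]
    - [0,0,0,0,0,-2,-1]
    - [0,0,0,0,0,0,-1]

```text
time: 13.45
tcp_pos: [0.5693, -0.0396, 0.2818]
orientation: [0.0, 0.739, 0.674, 0.0]
wrist_force: [-3.8, 0.3, -0.8]
finger_gap: 0.165
gripper_force: 33.1
```

```bash
python3 - <<'E'
from h import *
print(ctrl.get_state()["wrist_force"],ctrl.get_state()["tcp_pos"],ctrl.get_state()["wrist_torque"])
S=ctrl.snapshot("scene")[:,:,::-1];W=ctrl.snapshot("wrist")[:,:,::-1]
cv2.imwrite("pics/s5.png",np.hstack([cv2.resize(S[155:255,220:320],(400,400),interpolation=cv2.INTER_CUBIC),cv2.resize(W[120:320,156:356],(400,400),interpolation=cv2.INTER_CUBIC)]))
E
```

```text
[-3.76160958  0.31518207 -0.78975665] [ 0.5693142  -0.03964527  0.28182229] [ 0.18456482  1.3060515  -0.04754513]
```

View pics/s5.png

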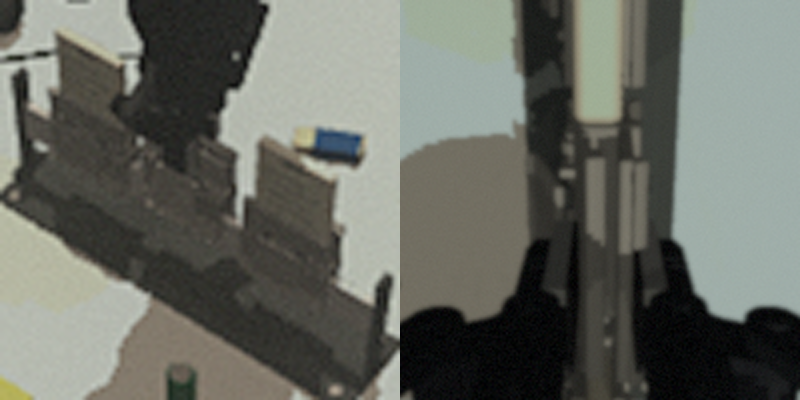

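Emit:
send_rows:
  plan:
    - [0,0,0,0,0,-3,-1]
    - [0,0,0,0,0,-4,-1]
    - [0,0,0,0,0,-5,-1]
    - [0,0,0,0,0,-8,-1]
    - [0,0,0,0,0,-15,-1]
    - [0,0,0,0,0,-20,-1]
    - [0,0,0,0,0,-25,-1]
    - [0,0,0,0,0,-25,-1]
    - [0,0,0,0,0,-15,-1]
    - [0,0,0,0,0,-8,-1]
    - [0,0,0,0,0,0,-1]
    - [0,0,0,0,0,0,-1]

```text
time: 14.55
tcp_pos: [0.5695, -0.0396, 0.409]
orientation: [0.0, 0.739, 0.674, 0.0]
wrist_force: [0.2, -0.7, -2.5]
finger_gap: 0.162
gripper_force: 31.0
```

```bash
python3 - <<'E'
from h import *
print(ctrl.get_state()["wrist_force"])
goal([.55,.175,.41])
np.set_printoptions(precision=4,suppress=True)
# box from top/scene first pictures
t=cam("top");s=cam("scene")
for a in((447,145),(695,68)):print(un(t,(105+(a[0]-400)/5,170+a[1]/5),.07))
for a in((165,291),(247,321),(268,260),(183,253)):print("s",un(s,(a[0]/1.5625,a[1]/1.5625),.07))
E
```

```text
[ 0.20684126 -0.66367427 -2.52342576]
tcp [ 0.5695 -0.0396  0.409 ] shift mm [211.9 -39.3  -1. ]
[[ 0.093  0.996  0.001]
 [ 0.996 -0.093 -0.   ]
 [ 0.     0.001 -1.   ]]
[0.4782 0.427  0.07  ]
[0.5454 0.2853 0.07  ]
s [0.3903 0.3766 0.07  ]
s [0.4149 0.2037 0.07  ]
s [0.5485 0.2743 0.07  ]
s [0.4782 0.4242 0.07  ]
```

Emit:
send_rows:
  plan:
    - [0,0,0,15,-3,0,-1]
    - [0,0,0,30,-5.5,0,-1]
    - [0,0,0,35,-6.5,0,-1]
    - [0,0,0,35,-6.5,0,-1]
    - [0,0,0,35,-6.5,0,-1]
    - [0,0,0,35,-6.5,0,-1]
    - [0,0,0,27,-5,0,-1]
    - [0,0,-7,0,0,0,-1]
    - [0,0,-7,0,0,0,-1]
    - [0,0,-7,0,0,0,-1]
    - [0,0,-7,0,0,0,-1]
    - [0,0,-1.5,0,0,0,-1]

```text
time: 15.55
tcp_pos: [0.5495, 0.1752, 0.4076]
orientation: [-0.001, 0.54, 0.842, -0.001]
wrist_force: [-1.2, 0.5, -3.8]
finger_gap: 0.162
gripper_force: 31.0
```

Emit:
send_rows:
  plan:
    - [0,0,0,0,0,10,-1]
    - [0,0,0,0,0,25,-1]
    - [0,0,0,0,0,30,-1]
    - [0,0,0,0,0,30,-1]
    - [0,0,0,0,0,30,-1]
    - [0,0,0,0,0,25,-1]
    - [0,0,0,0,0,15,-1]
    - [0,0,0,0,0,8,-1]
    - [0,0,0,0,0,5,-1]
    - [0,0,0,0,0,2,-1]
    - [0,0,0,0,0,0,-1]

```text
time: 16.47
tcp_pos: [0.5498, 0.1751, 0.2293]
orientation: [0.0, 0.543, 0.839, 0.0]
wrist_force: [0.2, -0.4, -2.3]
finger_gap: 0.162
gripper_force: 31.0
```

Emit:
send_rows:
  plan:
    - [0,0,0,0,0,2,-1]
    - [0,0,0,0,0,2,-1]
    - [0,0,0,0,0,2,-1]
    - [0,0,0,0,0,0,-1]

```text
time: 16.8
tcp_pos: [0.5497, 0.1751, 0.2231]
orientation: [0.0, 0.543, 0.84, 0.0]
wrist_force: [0.2, 0.1, -2.8]
finger_gap: 0.161
gripper_force: 31.0
```

Emit:
send_rows:
  plan:
    - [0,0,0,0,0,2,-1]
    - [0,0,0,0,0,1,-1]
    - [0,0,0,0,0,1,-1]
    - [0,0,0,0,0,0,-1]

```text
time: 17.13
tcp_pos: [0.55, 0.1752, 0.2197]
orientation: [0.0, 0.543, 0.84, 0.001]
wrist_force: [-1.1, -0.7, 7.3]
finger_gap: 0.166
gripper_force: 34.0
```

Emit:
send_rows:
  plan:
    - [0,0,0,0,0,1,-1]
    - [0,0,0,0,0,0,-1]

```text
time: 17.3
tcp_pos: [0.5502, 0.1753, 0.2195]
orientation: [0.001, 0.543, 0.84, 0.001]
wrist_force: [-3.3, -1.3, 16.7]
finger_gap: 0.165
gripper_force: 36.7
```

Emit:
send_rows:
  plan:
    - [0,0,0,0,0,-0.5,-0.3]
    - [0,0,0,0,0,0,-0.3]
    - [0,0,0,0,0,0,-0.3]
    - [0,0,0,0,0,-10,-0.3]
    - [0,0,0,0,0,-20,0]
    - [0,0,0,0,0,-30,0.5]
    - [0,0,0,0,0,-40,1]
    - [0,0,0,10,0,-40,1]
    - [0,0,0,30,0,-40,1]
    - [0,0,0,30,0,-20,1]
    - [0,0,0,20,0,0,1]
    - [0,0,0,0,0,0,1]

```text
time: 18.3
tcp_pos: [0.5137, 0.2555, 0.4142]
orientation: [0.0, 0.542, 0.84, 0.002]
wrist_force: [-1.0, 0.6, -0.6]
finger_gap: 1.0
gripper_force: 0.0
```

```bash
python3 - <<'E'
from h import *
goal([.55,.175,.41])
cv2.imwrite("pics/w3.png",cv2.resize(ctrl.snapshot("wrist")[:,:,::-1],(800,600),interpolation=cv2.INTER_CUBIC))
E
```

```text
tcp [0.5137 0.2555 0.4142] shift mm [-88.3  -0.1   4.1]
[[-0.412  0.911  0.003]
 [ 0.911  0.412  0.002]
 [ 0.001  0.003 -1.   ]]
```

View pics/w3.png

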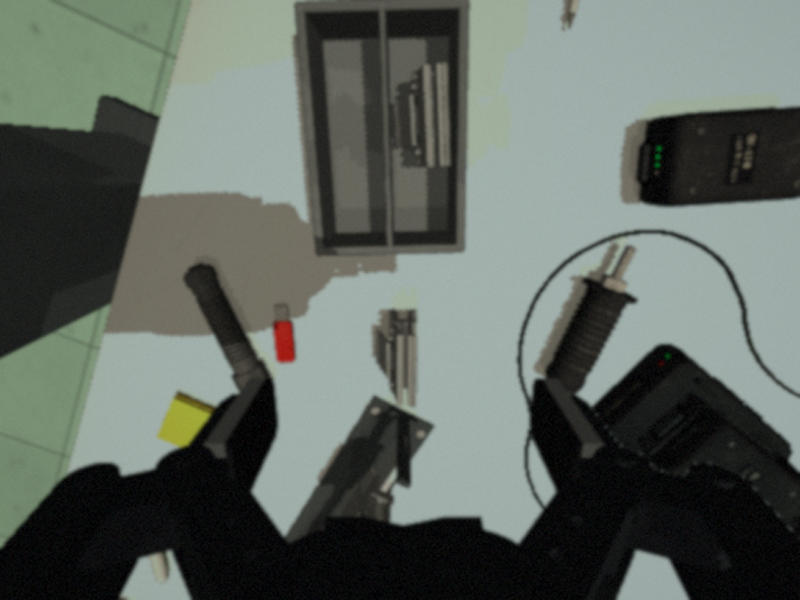

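```bash
python3 - <<'E'
from h import *
np.set_printoptions(precision=4,suppress=True)
k=1.5625;c=cam("wrist");y=np.array([.911,.412]);x=np.array([-.412,.911])
Q=lambda a,z:un(c,(a[0]/k,a[1]/k),z)[:2]
B=[Q(a,.07) for a in((296,4),(468,1),(465,250),(316,254))];print(np.array(B),np.mean(B,0))
d=[Q(a,.07) for a in((382,8),(389,247))];print("div",np.array(d),np.mean(d,0))
for e in(B[0]-B[3],B[1]-B[2],d[0]-d[1]):print(np.degrees(np.arctan2(-e[0],e[1])))
for e in(B[1]-B[0],B[2]-B[3]):print(np.degrees(np.arctan2(e[1],e[0])),np.hypot(*e))
C=[Q(a,.065) for a in((415,310),(415,403),(392,310),(392,403))];print("clip",np.array(C),np.mean(C,0))
E
```

```text
[[0.3857 0.3798]
 [0.4816 0.4249]
 [0.5501 0.285 ]
 [0.4528 0.238 ]] [0.4675 0.3319]
div [[0.4349 0.3996]
 [0.499  0.2644]] [0.4669 0.332 ]
25.297885266228757
26.08351629992896
25.376121133852784
25.176510794984818 0.1059544908375561
25.818158552147505 0.10809322121187497
clip [[0.5372 0.2268]
 [0.5713 0.1529]
 [0.5211 0.2195]
 [0.554  0.1451]] [0.5459 0.1861]
```

Emit:
send_rows:
  plan:
    - [0,0,0,-29.1,0,0,1]
    - [0,0,0,-29.1,0,0,1]
    - [0,0,0,-29.1,0.3,0,1]
    - [0,0,-7,0,0,0,1]
    - [0,0,-7,0,0,0,1]
    - [0,0,-7,0,0,0,1]
    - [0,0,-7,0,0,0,1]
    - [0,0,-7,0,0,0,1]
    - [0,0,-7,0,0,0,1]
    - [0,0,-7,0,0,0,1]
    - [0,0,-7,0,0,0,1]
    - [0,0,-7,0,0,0,1]

```text
time: 19.35
tcp_pos: [0.551, 0.1722, 0.4119]
orientation: [-0.0, 0.022, 1.0, -0.0]
wrist_force: [-0.1, 0.1, -1.2]
finger_gap: 1.002
gripper_force: 0.0
```

Emit:
send_rows:
  plan:
    - [0,0,-7,0,0,0,1]
    - [0,0,-7,0,0,0,1]
    - [0,0,-7,0,0,0,1]
    - [0,0,-6,0,0,0,1]
    - [0,0,0,0,0,0,1]
    - [0,0,0,0,0,0,1]

```text
time: 19.85
tcp_pos: [0.551, 0.1725, 0.4119]
orientation: [-0.0, -0.208, 0.978, -0.0]
wrist_force: [-0.7, 0.1, 1.1]
finger_gap: 1.001
gripper_force: 0.0
```

```bash
python3 -c "
from h import *
goal([.55,.176,.187])
print(ctrl.get_state()['joint_positions'].round(2))"
```

```text
tcp [0.551  0.1725 0.4119] shift mm [ -0.6   3.6 224.9]
[[-0.914 -0.406 -0.   ]
 [-0.406  0.914 -0.   ]
 [ 0.    -0.    -1.   ]]
[ 0.3   0.38  0.21  1.4  -0.   -0.11]
```

Emit:
send_rows:
  plan:
    - [0,0,0,0,3,25,1]
    - [0,0,0,0,0,35,1]
    - [0,0,0,0,0,35,1]
    - [0,0,0,0,0,35,1]
    - [0,0,0,0,0,30,1]
    - [0,0,0,0,0,15,1]
    - [0,0,0,0,0,0,1]

```text
time: 20.43
tcp_pos: [0.5484, 0.1751, 0.2335]
orientation: [-0.003, -0.208, 0.978, -0.0]
wrist_force: [-0.8, -0.8, 0.2]
finger_gap: 0.998
gripper_force: 0.0
```

Emit:
send_rows:
  plan:
    - [0,0,0,0,0,10,1]
    - [0,0,0,0,0,10,1]
    - [0,0,0,0,0,10,1]
    - [0,0,0,0,0,10,1]
    - [0,0,0,0,0,10,1]
    - [0,0,0,0,0,0,1]

```text
time: 20.93
tcp_pos: [0.5497, 0.1773, 0.1863]
orientation: [0.0, -0.21, 0.978, 0.002]
wrist_force: [0.3, 16.0, -7.2]
finger_gap: 1.0
gripper_force: 7.5
```

Emit:
send_rows:
  plan:
    - [0,0,0,0,0,0,-1]
    - [0,0,0,0,0,0,-1]
    - [0,0,0,0,0,0,-1]
    - [0,0,0,0,0,0,-1]
    - [0,0,0,0,0,0,-1]

```text
time: 21.35
tcp_pos: [0.55, 0.1759, 0.1874]
orientation: [0.001, -0.209, 0.978, 0.0]
wrist_force: [0.1, 1.6, 4.3]
finger_gap: 0.745
gripper_force: 32.7
```

Emit:
send_rows:
  plan:
    - [0,0,0,0,0,0,-1]
    - [0,0,0,0,0,-5,-1]
    - [0,0,0,0,0,-10,-1]
    - [0,0,0,0,0,-20,-1]
    - [0,0,0,0,0,-30,-1]
    - [0,0,0,0,0,-30,-1]
    - [0,0,0,0,0,-20,-1]
    - [0,0,-1.1,0,0,-5,-1]
    - [0,0,0,0,0,0,-1]
    - [0,0,0,0,0,0,-1]

```text
time: 22.18
tcp_pos: [0.5495, 0.1758, 0.3062]
orientation: [-0.0, -0.219, 0.976, -0.0]
wrist_force: [0.3, 0.0, -2.8]
finger_gap: 0.744
gripper_force: 34.3
```

```bash
python3 - <<'E'
from h import *
ya=np.radians(25.5);bx=np.array([np.cos(ya),np.sin(ya)]);by=np.array([-bx[1],bx[0]])
ctr=np.array([.4672,.332])
L=ctr-.025*bx;print(L)
goal(np.r_[L,.30]);st=ctrl.get_state();print(st["wrist_force"],st["wrist_torque"])
# visible clip back-top edge in wrist image: save small for code check
W=ctrl.snapshot("wrist");cv2.imwrite("pics/w4.png",W[:,:,::-1])
c=cam("wrist",st);Rt=q2R(st["orientation"])
for d in(-20,-10,0,10,20): print(d,pr(c,st["tcp_pos"]+Rt@np.array([d*-1e-3,0,.187-.065])).round(1))
print(W.mean(2)[185:330:3,258].astype(int))
E
```

```text
[0.44463537 0.32123722]
tcp [0.5495 0.1758 0.3062] shift mm [ 32.6 176.3   6.2]
[[-0.904 -0.427 -0.001]
 [-0.427  0.904 -0.   ]
 [ 0.001  0.    -1.   ]]
[ 0.30062331  0.00344865 -2.76426651] [-0.03105504  0.02751837  0.01438941]
-20 [[258.9 264.1]]
-10 [[258.9 286.7]]
0 [[258.9 308.1]]
10 [[258.9 328.4]]
20 [[258.9 347.5]]
[200 200 199 198 199 198 171  75  78  67  64  63  66  63  65  67  67  66
  64  62  59  60  76  71  69  59  56  57  59  55  57  57  57  56  60  59
  55  73  69  70  54  48  46  56  71  75  68  72  53]
```

Emit:
send_rows:
  plan:
    - [0,0,0,3,17,0,-1]
    - [0,0,0,5,32,0,-1]
    - [0,0,0,6,39,0,-1]
    - [0,0,0,6,39,0,-1]
    - [0,0,0,5,32,0,-1]
    - [0,0,0,3,17.3,0,-1]
    - [0,0,0,0,0,0,-1]
    - [0,0,0,0,0,0,-1]
    - [0,0,0,0,0,0,-1]

```text
time: 22.98
tcp_pos: [0.4491, 0.3229, 0.3059]
orientation: [-0.001, -0.219, 0.976, -0.001]
wrist_force: [-0.4, -0.7, -3.4]
finger_gap: 0.74
gripper_force: 34.4
```

```bash
python3 - <<'E'
from h import *
goal([.4491,.3234,.262])
c=cam("wrist");W=ctrl.snapshot("wrist").mean(2)
# predicted box outer/inner wall-top lines of near side (box x=-52,-48) & divider along by, profile at several by offsets
ya=np.radians(25.5);bx=np.array([np.cos(ya),np.sin(ya),0]);by=np.array([-bx[1],bx[0],0]);o=np.array([.4672,.332,.07])
for v in(-.055,0,.055):
    X=[o+u*bx+v*by for u in(-.052,-.048,-.002,.002)];p=pr(c,X);print(v,p.round(1).tolist())
    u0=int(p[0,0]); r=int(p[0,1]); print(W[r-16:r+20,u0-2:u0+3].mean(1).astype(int).tolist(),"from row",r-16)
E
```

```text
tcp [0.4491 0.3229 0.3059] shift mm [-0.3  0.5 43.9]
[[-0.904 -0.427 -0.001]
 [-0.427  0.904 -0.001]
 [ 0.002 -0.001 -1.   ]]
-0.055 [[185.7, 166.5], [186.2, 171.7], [190.9, 227.3], [191.3, 231.9]]
[118, 102, 69, 41, 36, 35, 34, 35, 34, 34, 35, 35, 38, 47, 55, 60, 63, 62, 61, 62, 60, 54, 51, 47, 46, 46, 45, 44, 42, 40, 40, 40, 40, 38, 35, 34] from row 150
0 [[259.2, 166.2], [259.2, 171.4], [259.4, 227.1], [259.4, 231.6]]
[107, 81, 51, 37, 36, 33, 35, 32, 35, 35, 33, 35, 40, 51, 57, 63, 65, 64, 62, 62, 67, 84, 102, 110, 111, 111, 111, 110, 109, 106, 102, 101, 100, 92, 76, 61] from row 150
0.055 [[332.7, 165.9], [332.3, 171.1], [327.9, 226.9], [327.6, 231.4]]
[118, 100, 67, 41, 36, 34, 33, 36, 34, 33, 35, 35, 40, 48, 54, 59, 63, 62, 62, 61, 62, 66, 80, 92, 96, 98, 98, 96, 95, 96, 95, 93, 90, 86, 80, 69] from row 149
```

Emit:
send_rows:
  plan:
    - [0,0,0,1,0.5,15,-1]
    - [0,0,0,0,0,20,-1]
    - [0,0,0,0,0,10,-1]
    - [0,0,0,0,0,6,-1]
    - [0,0,0,0,0,6,-1]
    - [0,0,0,0,0,0,-1]

```text
time: 23.53
tcp_pos: [0.448, 0.323, 0.2492]
orientation: [-0.0, -0.219, 0.976, -0.0]
wrist_force: [-0.1, -0.2, -2.9]
finger_gap: 0.744
gripper_force: 34.4
```

Emit:
send_rows:
  plan:
    - [0,0,0,0,0,8,-1]
    - [0,0,0,0,0,10,-1]
    - [0,0,0,0,0,10,-1]
    - [0,0,0,0,0,10,-1]
    - [0,0,0,0,0,6,-1]
    - [0,0,0,0,0,0,-1]
    - [0,0,0,0,0,0,-1]

```text
time: 24.12
tcp_pos: [0.4478, 0.3233, 0.2056]
orientation: [-0.0, -0.219, 0.976, -0.0]
wrist_force: [-0.0, 0.0, -3.7]
finger_gap: 0.745
gripper_force: 34.4
```

Inside the lane with no contact; now the last 14 mm.

Emit:
send_rows:
  plan:
    - [0,0,0,0,0,5,-1]
    - [0,0,0,0,0,4,-1]
    - [0,0,0,0,0,2,-1]
    - [0,0,0,0,0,1,-1]
    - [0,0,0,0,0,1,-1]
    - [0,0,0,0,0,0,-1]

```text
time: 24.62
tcp_pos: [0.448, 0.3234, 0.1929]
orientation: [0.0, -0.219, 0.976, -0.0]
wrist_force: [0.5, 0.0, -1.8]
finger_gap: 0.742
gripper_force: 34.5
```

Emit:
send_rows:
  plan:
    - [0,0,0,0,0,0.7,-1]
    - [0,0,0,0,0,0.5,-1]
    - [0,0,0,0,0,0,-1]

```text
time: 24.87
tcp_pos: [0.448, 0.3234, 0.1918]
orientation: [0.0, -0.219, 0.976, -0.0]
wrist_force: [-0.1, -0.2, -3.5]
finger_gap: 0.745
gripper_force: 34.5
```

Emit:
send_rows:
  plan:
    - [0,0,0,0,0,1,-1]
    - [0,0,0,0,0,0.5,-1]
    - [0,0,0,0,0,0,-1]

```text
time: 25.12
tcp_pos: [0.4481, 0.3234, 0.1912]
orientation: [0.0, -0.219, 0.976, 0.0]
wrist_force: [-5.8, -3.5, 15.2]
finger_gap: 0.746
gripper_force: 36.5
```

Emit:
send_rows:
  plan:
    - [0,0,0,0,0,-0.5,-1]
    - [0,0,0,0,0,0,0.8]
    - [0,0,0,0,0,0,0.8]
    - [0,0,0,0,0,0,0.8]
    - [0,0,0,0,0,-5,0.8]
    - [0,0,0,0,0,-15,0.8]
    - [0,0,0,0,0,-30,0.8]
    - [0,0,0,0,0,-40,0.8]
    - [0,0,0,0,0,-40,0.8]
    - [0,0,0,0,0,-40,0.8]
    - [0,0,0,0,0,0,0.8]
    - [0,0,0,0,0,0,0.8]

```text
time: 26.12
tcp_pos: [0.4484, 0.3237, 0.3634]
orientation: [0.002, -0.219, 0.976, 0.001]
wrist_force: [0.2, -0.3, -0.6]
finger_gap: 0.907
gripper_force: 0.0
```

```bash
python3 - <<'E'
from h import *
np.set_printoptions(precision=1,suppress=True,linewidth=200)
st=ctrl.get_state();print(st["tcp_pos"],st["wrist_force"])
c=cam("wrist");W=ctrl.snapshot("wrist").mean(2)
ya=np.radians(25.3);bx=np.array([np.cos(ya),np.sin(ya),0]);by=np.array([-bx[1],bx[0],0]);o=np.array([.448,.3234,0])
def prof(z,v):
    P=pr(c,[o+u*bx+v*by+[0,0,z] for u in np.arange(-.032,.034,.002)]).round().astype(int)
    return [int(W[b-1:b+2,a-2:a+3].mean()) for a,b in P]
print("expected jaws x -5..-2 and 3..8 ; profile from -32 step 2 mm at z .069")
for v in(-.025,0,.025):print(prof(.069,v))
print("along y at x=+6, step 4 from -48");P=pr(c,[o+.006*bx+v*by+[0,0,.069] for v in np.arange(-.048,.05,.004)]).round().astype(int);print([int(W[b-1:b+2,a-1:a+2].mean()) for a,b in P])
# sound clips check in scene vs expected: card corner positions unchanged between pics
S=ctrl.snapshot("scene")
cur=cv2.cvtColor(S,cv2.COLOR_RGB2GRAY).astype(float); s0=cv2.resize(cv2.imread("pics/scene0.png",0),(512,384),interpolation=cv2.INTER_AREA).astype(float)
cs=cam("scene")
for y in(.0397,-.1185):
    x=.5689+.095*(y+.0403);a,b=pr(cs,[[x,y,.14]])[0].astype(int)
    T=s0[b-16:b+17,a-13:a+14].astype(np.float32);Wn=cur[b-24:b+25,a-21:a+22].astype(np.float32)
    m=cv2.matchTemplate(Wn,T,cv2.TM_CCOEFF_NORMED);print("clip",cv2.minMaxLoc(m)[1:4:2], "expect (8,8)")
E
```

```text
[0.4 0.3 0.4] [ 0.2 -0.3 -0.6]
expected jaws x -5..-2 and 3..8 ; profile from -32 step 2 mm at z .069
[76, 89, 85, 67, 57, 59, 53, 49, 61, 67, 53, 45, 45, 57, 93, 110, 76, 48, 81, 118, 114, 94, 48, 28, 28, 31, 55, 84, 89, 78, 56, 50, 50]
[50, 59, 65, 58, 54, 53, 56, 84, 91, 60, 48, 45, 46, 56, 91, 103, 72, 46, 75, 108, 104, 83, 43, 28, 28, 32, 52, 72, 62, 53, 54, 78, 90]
[65, 83, 82, 74, 67, 62, 55, 51, 62, 74, 61, 47, 46, 54, 87, 102, 72, 46, 74, 109, 106, 85, 44, 28, 29, 32, 55, 70, 58, 51, 65, 93, 88]
along y at x=+6, step 4 from -48
[28, 28, 26, 28, 92, 115, 118, 118, 119, 111, 107, 108, 108, 108, 108, 108, 108, 115, 110, 108, 52, 28, 27, 27, 28]
clip (0.9972892999649048, (8, 8)) expect (8,8)
clip (0.9974335432052612, (8, 8)) expect (8,8)
```

```bash
python3 -c "
from cell import ctrl
print(ctrl.finish_job())"
```

```text
the job is handed in; nothing more can be done
None
```

The job is handed in at about 26 s of the 72 s: the middle clip was the worn one; it stands upright in the empty lane and its card lies flat on the notebook. The two outer clips and their cards are unmoved in the last camera check. I never drew their cards, and the judge gave no verdict on hand-in.

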